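Put the coupling back on display and close the sliding case door

ROBOT

A 6-joint arm with a two-finger parallel gripper is mounted at the origin on the work surface. World frame = base frame: x ahead of the robot, y to its left, z up, the work surface at z = 0. Lengths are in m, angles in rad, forces in N, time in s.
With the tool pointing down it reaches from about 0.25 to 0.725 m from the base axis. Payload 4 kg.
Tool frame: the origin (TCP) lies at the very end of the fingers, on their centre line; the grasp point (between the pads) lies 19 mm behind it; z points along the fingers, y is the direction in which the jaws open and shut (so a half turn about z gives the same grasp; the last joint's range is limited). The gripper opens to 85 mm and grips with 20 to 120 N. Pads are 22 mm wide; open, the fingers measure 114 mm over their backs; the gripper's body (76 mm by 85 mm) begins 54 mm behind the grasp point. The pads swing forward as they close: fully open they stand 13 mm farther back than shut.
Start: joints at [1.325, 0.241, 0.005, 1.335, 0, 1.571], TCP at [0.122, 0.485, 0.231] pointing down, gripper open.
Joint ranges: [-2.72, 2.72], [-1.05, 1.87], [-1.09, 1.28], [-1.99, 2.15], [-1.42, 1.44], [-3.14, 3.14]. Speed limits (rad/s): [2.79, 2.79, 3.14, 3.14, 3.14, 3.14].

INTERFACE

Orientations are given as a unit quaternion [x, y, z, w].
In Python, from rig import observe, capture, camera_info, job_done gives the robot as it stands. The module is installed in compiled form; this text tells all that it offers.
- The arm moves only by the tool jog_arm, never from a script. Its argument "deltas" is a list of rows, each a list of 5 numbers: the shift along the tool's x, y, z in cm, then the turn about the tool's z in degrees, then the closure, from 0 (fully open) to 1 (shut). A call has 1 to 8 rows; each row is the pose to reach, as a shift and turn from the pose commanded when the call began, along the tool's axes at that moment; what a row does not reach only later rows make up. A row lasts 1/12 s, in which the tool goes at most 41.7 mm and 7.16 degrees, less where a joint would pass 70% of its speed; a pose out of reach is approached as far as the arm can. A call with a gripper value outside its range is refused whole. The fingers move at their own pace and stop on an object; "grip_force" is the grip in N (left out, the last holds). Time passes only in rows, so rows that repeat a pose let the fingers close. It gives the time, the measured TCP pose, the force and the opening at its end, in the units of the state.
- observe(): the state, without advancing time (a new reading comes with each control period).
- capture(name): name is "scene" or "top" or "wrist"; returns (picture, depth): 400x640x3 uint8, blue, green, red; 400x640 float32, m along the optical axis (not along the pixel's ray), 0 where there is no reading.
- camera_info(name): a dict with "mtx" (3x3 intrinsics, pixels), "R" (3x3) and "t" (3): a world point X has camera coordinates R X + t. Camera axes: x right, y down, z forward; pixel columns grow to the right and rows downward; lengths in m; the calibration is good to about 2 mm. A picture is of the moment at which its call begins: read the wrist's pose just before it. camera_info takes no time and is no camera call; for the wrist camera it gives the pose at the moment of the call.
- job_done(): hands the job in, once; it reports no verdict.
The state is a dict: "time": time; "joint_positions": joint angles; "joint_velocities": joint speeds; "effort": joint torques, N m; "tcp_pos": TCP position; "tcp_rot": TCP orientation; "wrist_force": force on the tool from outside, world axes, zero at the start; "torque": the same for the moment, N m; "grip_width": finger opening in m.
Only numpy, scipy, OpenCV 4.12 (cv2) and the standard library are available. Lean on these libraries where they do the work, as an engineer would, in place of code of your own. Each camera call takes 0.05 s, during which the arm holds its last target. There are 200 camera calls.

TASK

Put the plain straight copper coupling back over the bare post in the fittings display case so that it stands right down on the post's base. Then gently slide the case's door along its track until it is shut snugly against the rubber seal at the end of the frame, and let go; it must stay pressed on the seal. Leave the other fittings where they are, and do not force the door.

Things in the scene. Friction and masses are not known exactly. Their poses are not given: they have to be found in the camera images.
- case: Low grey steel display case fixed on the counter, 216 (x) by 460 (y) mm, origin at the centre of its underside, long axis along its own y. Inner floor 8 mm above the counter, side walls 94 mm high. The half at negative y is covered by a fixed clear pane; the half at y = 0 to about 190 mm, 200 mm wide in x, is the open compartment that the door closes. Position and yaw vary.
- door: Door lying flat on top of the case: clear pane in an aluminium frame, 188 (x) by 235 (y) by 10 mm; origin at the centre of its underside, 80 mm above the counter. It slides only along the case's y, towards +y to close, and starts 150 to 190 mm short of closed. Its leading edge is 117.5 mm from its origin. It drags with about 6 N, a newton more at 0.15 m/s, and stays where it is left.
- door_handle (a point): Middle of the top edge of the door's handle, an upright steel rib on the door, 100 (along case x) by 12 (along case y) by 30 mm, from 90 to 120 mm above the counter. Push its flat side or pinch it from above. More than 22 N on the door or its handle, at any moment, damages it.
- jamb: Closing end of the frame: grey post across the case's +y end, 216 by 30 by 104 mm, origin at the centre of its underside, inner face 15 mm from there. An adjustable strip with a rubber seal stands out from it: the seal's face is 3 to 27 mm inside that face, differently each time and not measured, so it must be felt. It gives 1 mm per 6 N, is solid after 3 mm, and keeps its pressure when the door is let go.
- coupling: Plain straight copper tube piece standing upright on the counter, 32 mm outer and 25 mm inner diameter all along, 60 mm tall, origin at the centre of its lower end, 110 g. The other copper pieces beside it are a stepped reducer and an elbow.
- stand: Display post fixed in the case's open compartment: black round base 42 mm wide and 6 mm thick on the case's floor, with an upright steel post 18 mm in diameter with a tapered top, reaching 36 mm above the base's underside. Origin at the centre of the base's underside (8 mm above the counter). The seated coupling rests on the base, its lower end 14 mm above the counter.
- cap: Brass cap, 42 mm wide, 34 mm tall, loose in the case's open compartment, about 65 to 75 mm from the post; origin at the centre of its underside. Leave it there.
- reducer: Copper stepped reducer standing on the counter, 40 mm wide below, 25 mm above, 58 mm tall; origin at the centre of its underside. Leave it.
- elbow: Copper elbow lying on the counter, about 60 by 60 by 34 mm, origin under its middle. Leave it.
- valve: Brass ball valve lying on the counter, about 75 by 36 by 55 mm, origin under its middle. Leave it.
- flux: Small closed can, 56 mm wide, 70 mm tall, standing on the counter, origin at the centre of its underside. Leave it.

How it is judged:
On the way, in this order (a step that is already met when the one before it is completed fails the run):
1. the coupling stands down on the post's base and is let go (horizontal distance between coupling and stand below 0.006 m and z of coupling in the frame of stand below 0.009 m and contact force between coupling and the fingers below 0.1 N), for 0.2 s.
2. the door is pressed on the rubber seal of the frame (contact force between door and jamb above 1 N), for 0.2 s.
At the end, for the whole second after the job is handed in: The door rests against the rubber seal at the end of the frame, still pressing on it with at least 1 N by itself, and is at rest; the coupling stands upright over the post, within 6 mm of its axis and within 3 mm of lying on its base, at rest (contact force between door and jamb above 1 N and linear speed of door below 0.01 m/s and horizontal distance between coupling and stand below 0.006 m and z of coupling in the frame of stand below 0.009 m and angle between coupling's own z axis and vertical below 0.1 rad and linear speed of coupling below 0.02 m/s); the robot touches nothing.
It fails at once if the door is pushed with more than 22 N (contact force between door and the fingers above 22 N or contact force between door and the arm above 22 N).
It fails at once if another fitting is moved by more than 20 mm (distance of any of cap, reducer, elbow, valve, flux from where it was at the start of the episode above 0.02 m).
It also fails if it takes over 61 s, if anything falls off the work surface, if the arm or the gripper's body presses on something with over 40 N, if the wrist force passes 120 N, or if a joint passes its speed limit or range.

## Working session

There is one attempt and no reset: what is moved stays moved. The work goes in short steps, Python scripts to look and compute and a tool call to move; the robot and the scene stay as the last step left them, time stands still between calls to the robot, and variables do not carry over. Pictures are saved under pics/ and viewed, about 8 in all and at most 12, crops included, and the job is handed in when it is done.

Besides the shell and the picture viewer there is one more tool, called by a JSON object that holds its "op" and its "data". jog_arm: Moves the arm, as the interface text tells. Its arguments: {"type":"object","properties":{"deltas":{"type":"array"},"grip_force":{"type":"number"}},"required":["deltas"]}

```bash
mkdir -p pics; cat > h.py <<'E'
import numpy as np, cv2
from rig import observe, capture, camera_info, job_done
def world(name, depth, info=None):
    i=info or camera_info(name); K,R,t=[np.array(i[k],float) for k in("mtx","R","t")]
    v,u=np.mgrid[0:400,0:640]
    c=np.stack([(u-K[0,2])/K[0,0]*depth,(v-K[1,2])/K[1,1]*depth,depth],-1)
    return (c-t.ravel())@R
E
python3 - <<'E'
from h import *
for n in("scene","top"):
    p,d=capture(n); cv2.imwrite(f"pics/{n}0.png",p); np.save(f"{n}0.npy",world(n,d)); np.save(f"{n}0d.npy",d)
s=observe(); print(s)
E
```

```text
{'time': 0.1, 'joint_positions': array([ 1.32502270e+00,  2.41368541e-01,  3.88492585e-03,  1.33519989e+00,
       -2.65162269e-05,  1.57081724e+00]), 'joint_velocities': array([-0.0004392 , -0.00167829,  0.0026117 ,  0.00064678,  0.00055059,
       -0.00105325]), 'effort': array([ 1.47388007e-03, -3.73138261e+01,  2.53009683e+01,  1.08694844e-02,
        1.13280760e-04,  1.41313542e-06]), 'tcp_pos': array([0.12152657, 0.48443606, 0.23049646]), 'tcp_rot': array([ 1.22588070e-01,  9.92457190e-01, -9.38101024e-04, -1.02495274e-04]), 'wrist_force': array([-0.30464815, -0.91903657, -0.60513408]), 'torque': array([ 0.0380604 ,  0.01588048, -0.00177984]), 'grip_width': 0.08526759911483091}
```

View pics/top0.png

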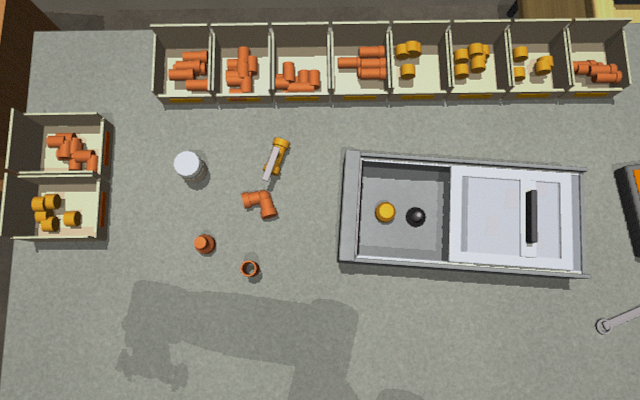

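View pics/scene0.png

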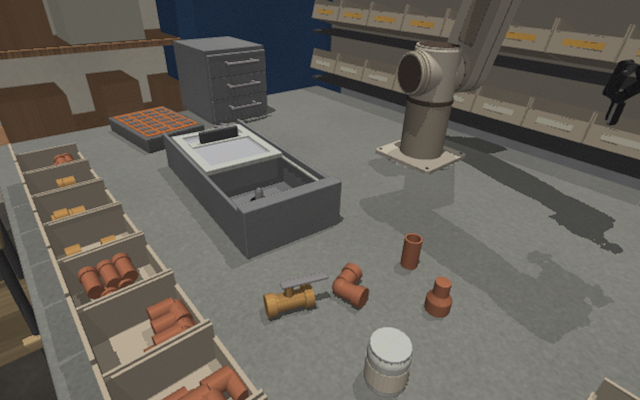

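The top view shows the coupling at (250,268), reducer (205,243), elbow (260,203), post (416,216), cap (385,212), jamb x≈350, door handle (531,217). The scene view confirms the coupling is the plain tube at (411,251). Now measuring these points.

```bash
python3 - <<'E'
from h import *
W=np.load("top0.npy"); 
def blob(u,v,r,z0,z1,nm):
    P=W[v-r:v+r,u-r:u+r].reshape(-1,3); P=P[(P[:,2]>z0)&(P[:,2]<z1)]
    if len(P)==0: print(nm,"none");return
    print(nm,len(P),"mean",P.mean(0).round(4),"mid",((P.max(0)+P.min(0))/2).round(4),"ext",np.ptp(P,axis=0).round(4),"zmax",P[:,2].max().round(4))
blob(250,268,18,.053,.066,"coupling top")
blob(205,243,18,.05,.065,"reducer top")
blob(416,216,14,.034,.06,"post top"); blob(416,216,14,.0115,.06,"stand")
blob(385,212,14,.036,.06,"cap")
blob(531,217,40,.112,.13,"handle")
for u,v in [(416,216),(385,212),(531,217),(350,205),(430,180),(500,217),(455,217),(250,268)]: print(u,v,W[v,u].round(4))
# long axis: jamb top points and side walls
P=W[140:285,330:365].reshape(-1,3); P=P[(P[:,2]>.098)&(P[:,2]<.112)]
P=P.astype(np.float32); r=cv2.minAreaRect(P[:,:2].copy()); print("jamb",len(P),r,cv2.boxPoints(r).round(4).tolist())
P=W[180:260,515:548].reshape(-1,3); P=P[(P[:,2]>.112)&(P[:,2]<.13)].astype(np.float32); r=cv2.minAreaRect(P[:,:2].copy()); print("handle",r)
i=camera_info("top"); R,t=np.array(i["R"]),np.array(i["t"]).ravel(); print("cam",-R.T@t)
im=cv2.imread("pics/top0.png")[130:300,180:600]; cv2.imwrite("pics/c1.png",cv2.resize(im,None,fx=1.9,fy=1.9,interpolation=2))
E
```

```text
coupling top 92 mean [0.4259 0.2947 0.0592] mid [0.426  0.2947 0.0591] ext [0.0293 0.0299 0.0093] zmax 0.0637
reducer top 127 mean [0.4785 0.3906 0.0574] mid [0.4785 0.3906 0.0569] ext [0.022  0.0232 0.01  ] zmax 0.0619
post top 59 mean [ 0.5286 -0.047   0.0399] mid [ 0.5296 -0.0476  0.0398] ext [0.0169 0.0169 0.0114] zmax 0.0454
stand 295 mean [ 0.5292 -0.047   0.0199] mid [ 0.5309 -0.0496  0.0285] ext [0.0507 0.0592 0.0339] zmax 0.0454
cap 227 mean [0.5387 0.0178 0.041 ] mid [0.5389 0.0168 0.0408] ext [0.0333 0.0354 0.0096] zmax 0.0456
handle 398 mean [ 0.5134 -0.2459  0.1188] mid [ 0.5141 -0.2468  0.1183] ext [0.0986 0.0188 0.0126] zmax 0.1246
416 216 [ 0.5268 -0.0438  0.0436]
385 212 [0.5366 0.0181 0.0394]
531 217 [ 0.5117 -0.2429  0.1181]
350 205 [0.542  0.0938 0.1027]
430 180 [ 0.6086 -0.0851  0.0082]
500 217 [ 0.5166 -0.197   0.0873]
455 217 [ 0.5174 -0.1089  0.091 ]
250 268 [ 0.4287  0.299  -0.0047]
jamb 1749 ((0.5437107682228088, 0.09401319921016693), (0.032993756234645844, 0.21615011990070343), 85.05693054199219) [[0.43459999561309814, 0.0869000032544136], [0.6499999761581421, 0.06830000132322311], [0.6528000235557556, 0.10109999775886536], [0.4375, 0.11980000138282776]]
handle ((0.5140218138694763, -0.2467907816171646), (0.013286830857396126, 0.09879650175571442), 84.11732482910156)
cam [0.39900536 0.15781639 0.99547714]
```

{"op": "jog_arm", "data": {"deltas": [[-34.1, -11.0, 3, 57, 0], [-34.1, -11.0, 3, 57, 0], [-34.1, -11.0, 3, 57, 0], [-34.1, -11.0, 3, 57, 0], [-34.1, -11.0, 3, 57, 0], [-34.1, -11.0, 3, 57, 0], [-34.1, -11.0, 3, 57, 0], [-34.1, -11.0, 3, 57, 0]], "grip_force": 30}}

```text
time: 0.77
tcp_pos: [0.4047, 0.3075, 0.203]
tcp_rot: [0.584, 0.812, -0.0, -0.0]
wrist_force: [0.2, -0.1, -0.3]
grip_width: 0.0856
```

{"op": "jog_arm", "data": {"deltas": [[0, 0, 0, 7, 0], [0, 0, 0, 14, 0], [0, 0, 0, 21, 0], [0, 0, 0, 23.5, 0], [0, 0, 0, 23.5, 0]]}}

```text
time: 1.18
tcp_pos: [0.4034, 0.3087, 0.2029]
tcp_rot: [0.735, 0.678, -0.001, -0.0]
wrist_force: [-0.4, 0.2, -0.6]
grip_width: 0.0854
```

```bash
cat > look.py <<'E'
from h import *
import sys
from scipy.spatial.transform import Rotation as Ro
s=observe(); i=camera_info("wrist"); p,d=capture("wrist"); W=world("wrist",d,i)
n=sys.argv[1]; cv2.imwrite(f"pics/{n}.png",p); np.save(f"{n}.npy",W)
R=Ro.from_quat(s["tcp_rot"]).as_matrix(); print("t",s["time"],"tcp",s["tcp_pos"].round(4),"yang",np.degrees(np.arctan2(R[1,1],R[0,1])).round(2),"tilt",R[2].round(4),"F",s["wrist_force"].round(2))
x,y,z0,z1,r=map(float,sys.argv[2:7])
P=W.reshape(-1,3); P=P[(np.hypot(P[:,0]-x,P[:,1]-y)<r)&(P[:,2]>z0)&(P[:,2]<z1)]
if len(P)>5:
    (cx,cy),rr=cv2.minEnclosingCircle(P[:,:2].astype(np.float32)); print(len(P),"mean",P.mean(0).round(4),"circ",round(cx,4),round(cy,4),round(rr,4),"ext",np.ptp(P,axis=0).round(4))
    print("delta tool cm",(100*R.T@(np.array([cx,cy,0])-[*s["tcp_pos"][:2],0])).round(2))
E
python3 look.py w1 .426 .2947 .05 .066 .03
```

```text
t 1.1833 tcp [0.4034 0.3087 0.2029] yang -4.65 tilt [-9.e-04 -1.e-03 -1.e+00] F [-0.42  0.2  -0.64]
431 mean [0.429  0.2951 0.0587] circ 0.4289 0.2947 0.0161 ext [0.03   0.0318 0.0123]
delta tool cm [-1.18  2.65 -0.  ]
```

View pics/w1.png

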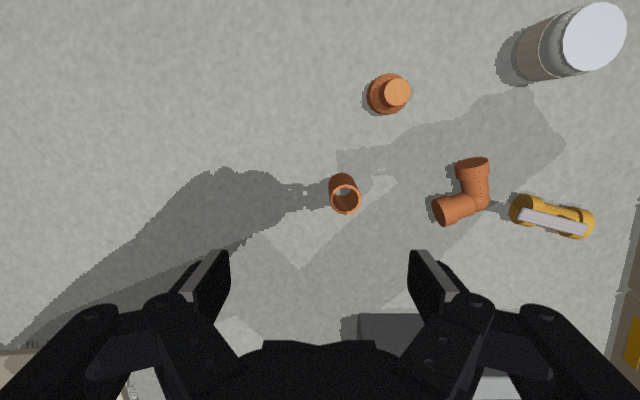

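The wrist view shows the coupling at (345,193), with enough room for the fingers on both sides; the elbow at (462,190) is ~85 mm away. Descending.

{"op": "jog_arm", "data": {"deltas": [[-1.2, 2.5, 2, 0, 0], [-1.2, 2.5, 5.5, 0, 0], [-1.2, 2.5, 9, 0, 0], [-1.2, 2.5, 12.5, 0, 0], [-1.2, 2.5, 15.5, 0, 0], [-1.2, 2.5, 17.2, 0, 0], [-1.2, 2.5, 17.9, 0, 0], [-1.2, 2.5, 17.9, 0, 0]]}}

```text
time: 1.9
tcp_pos: [0.4259, 0.2943, 0.0226]
tcp_rot: [0.734, 0.679, -0.002, -0.0]
wrist_force: [-0.1, -0.6, 0.4]
grip_width: 0.0857
```

{"op": "jog_arm", "data": {"deltas": [[0, 0, 0, 0, 0.4], [0, 0, 0, 0, 0.7], [0, 0, 0, 0, 0.7], [0, 0, 0, 0, 0.7], [0, 0, 0, 0, 0.7], [0, 0, 0, 0, 0.7], [0, 0, 0, 0, 0.7], [0, 0, 0, 0, 0.7]], "grip_force": 30}}

```text
time: 2.57
tcp_pos: [0.4283, 0.2958, 0.0258]
tcp_rot: [0.735, 0.678, 0.001, 0.0]
wrist_force: [-0.6, -0.4, 5.6]
grip_width: 0.0313
```

{"op": "jog_arm", "data": {"deltas": [[0, 0, -2, 0, 0.7], [0, 0, -5.5, 0, 0.7], [0, 0, -9, 0, 0.7], [0, 0, -12.5, 0, 0.7], [0, 0, -16, 0, 0.7], [-2, 0.8, -18, 0, 0.7], [-5, 2, -18.5, 0, 0.7], [-8, 3.1, -18.5, 0, 0.7]]}}

```text
time: 3.23
tcp_pos: [0.4534, 0.2133, 0.2123]
tcp_rot: [0.734, 0.679, 0.003, 0.001]
wrist_force: [0.3, -0.8, -0.6]
grip_width: 0.0306
```

{"op": "jog_arm", "data": {"deltas": [[-3.5, 1.3, 0, 0, 0.7], [-7, 2.7, 0, 0, 0.7], [-10.5, 4.1, 0, 0, 0.7], [-14, 5.5, 0, 0, 0.7], [-17.5, 6.9, 0, 0, 0.7], [-21, 8.3, 0, 0, 0.7], [-23.5, 9.3, 0, 0, 0.7], [-24.5, 9.7, 0, 0, 0.7]]}}

```text
time: 3.9
tcp_pos: [0.5296, -0.0427, 0.2092]
tcp_rot: [0.736, 0.677, -0.0, 0.0]
wrist_force: [0.2, 0.8, -1.3]
grip_width: 0.0309
```

{"op": "jog_arm", "data": {"deltas": [[0, 0, 0, 0, 0.7], [0, 0, 0, 0, 0.7], [0, 0, 0, 0, 0.7], [0, 0, 0, 0, 0.7]]}}

```text
time: 4.23
tcp_pos: [0.5286, -0.0376, 0.2095]
tcp_rot: [0.734, 0.679, -0.0, -0.0]
wrist_force: [0.2, 0.1, -1.0]
grip_width: 0.0312
```

```bash
python3 look.py w2 .529 -.047 .034 .047 .016; python3 - <<'E'
from h import *
W=np.load("w2.npy").reshape(-1,3); t=observe()["tcp_pos"]
print("held pts"); P=W[(np.hypot(W[:,0]-t[0],W[:,1]-t[1])<.03)&(W[:,2]>.12)]
print(len(P),P.min(0) if len(P) else 0,P.max(0) if len(P) else 0)
E
```

```text
t 4.2333 tcp [ 0.5286 -0.0376  0.2095] yang -4.46 tilt [ 4.e-04 -5.e-04 -1.e+00] F [ 0.19  0.06 -0.96]
206 mean [ 0.5323 -0.0473  0.0409] circ 0.5322 -0.0487 0.0091 ext [0.0174 0.0175 0.0122]
delta tool cm [-1.07  0.44 -0.  ]
held pts
27018 [ 0.50025965 -0.05452451  0.18346055] [ 0.55838378 -0.01514934  0.31027644]
```

View pics/w2.png

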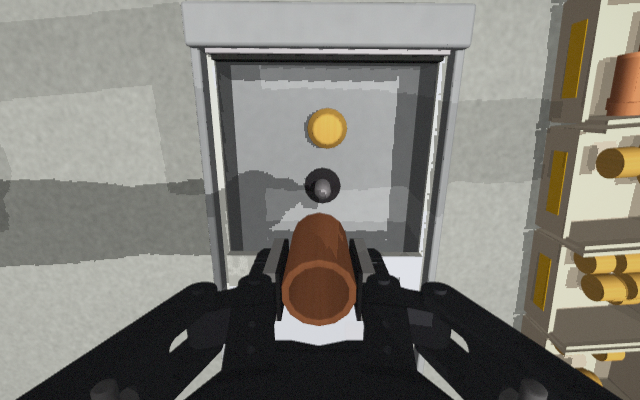

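Wrist view: coupling held upright between the pads (rim at (320,290)), post at (322,186), cap at (326,128). Now relating held coupling and post within the same image.

```bash
python3 - <<'E'
from h import *
from scipy.optimize import least_squares
im=cv2.imread("pics/w2.png"); h=cv2.cvtColor(im,cv2.COLOR_BGR2HSV); W=np.load("w2.npy")
m=(h[...,0]<14)&(h[...,1]>120); m[:,:270]=0; m[:,370:]=0; m[:205]=0
P=W[m]; P=P[P[:,2]>.12]; print(len(P),P[:,2].min(),P[:,2].max(),P.mean(0))
zt=P[:,2].max()
T=P[P[:,2]>.225+.01]; c,r=cv2.minEnclosingCircle(T[:,:2].astype(np.float32)); print("rim",c,r,len(T))
for a,b in[(.185,.2),(.2,.215),(.215,.232)]:
    S=P[(P[:,2]>a)&(P[:,2]<b)]; S=S[S[:,1]>np.median(S[:,1])] if 0 else S
    q=least_squares(lambda q:np.hypot(S[:,0]-q[0],S[:,1]-q[1])-.016,[.529,-.037],loss="soft_l1",f_scale=.001).x; print(a,q.round(4),len(S))
Q=W.reshape(-1,3); Q=Q[(np.hypot(Q[:,0]-.5322,Q[:,1]+.048)<.032)&(Q[:,2]>.0115)&(Q[:,2]<.02)]; print("base",cv2.minEnclosingCircle(Q[:,:2].astype(np.float32)),len(Q))
E
```

```text
6510 0.1855973527580714 0.3526503316641044 [ 0.52929358 -0.03651554  0.22893034]
rim (0.5313917398452759, -0.01046825759112835) 0.044284921139478683 2868
0.185 [ 0.5291 -0.039 ] 375
0.2 [ 0.5292 -0.0374] 972
0.215 [ 0.5298 -0.036 ] 1861
base ((0.5332987308502197, -0.04805487394332886), 0.02199362963438034) 735
```

{"op": "jog_arm", "data": {"deltas": [[-0.9, 0.4, 2, 0, 0.7], [-0.9, 0.4, 5, 0, 0.7], [-0.9, 0.4, 8, 0, 0.7], [-0.9, 0.4, 10.5, 0, 0.7], [-0.9, 0.4, 12, 0, 0.7], [-0.9, 0.4, 12.5, 0, 0.7], [-0.9, 0.4, 12.5, 0, 0.7], [-0.9, 0.4, 12.5, 0, 0.7]]}}

```text
time: 4.95
tcp_pos: [0.5329, -0.0477, 0.0853]
tcp_rot: [0.734, 0.679, 0.0, 0.0]
wrist_force: [0.2, 0.2, -0.2]
grip_width: 0.031
```

```bash
python3 look.py w3 .5325 -.048 .011 .05 .035; python3 - <<'E'
from h import *
p,d=capture("scene"); np.save("s3.npy",world("scene",d))
a=cv2.resize(p[130:250,180:340],None,fx=4.9,fy=4.9,interpolation=2)[:,:780]
cv2.imwrite("pics/s3.png",a[:590])
E
```

```text
t 4.95 tcp [ 0.5329 -0.0477  0.0853] yang -4.52 tilt [ 0.     0.001 -1.   ] F [ 0.19  0.22 -0.2 ]
1467 mean [ 0.5325 -0.0409  0.0165] circ 0.5322 -0.0483 0.0209 ext [0.0408 0.0311 0.0273]
delta tool cm [-0.07 -0.06 -0.  ]
```

View pics/w3.png

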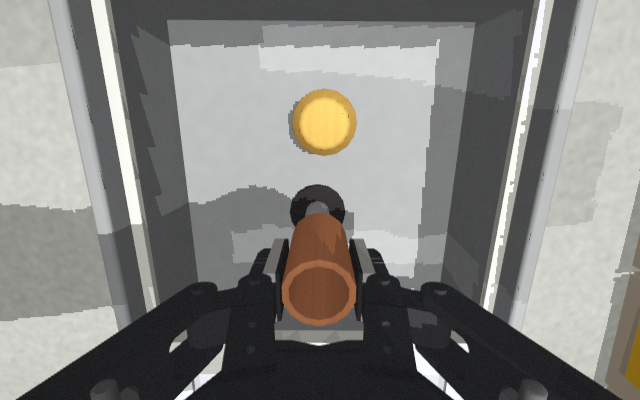

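View pics/s3.png

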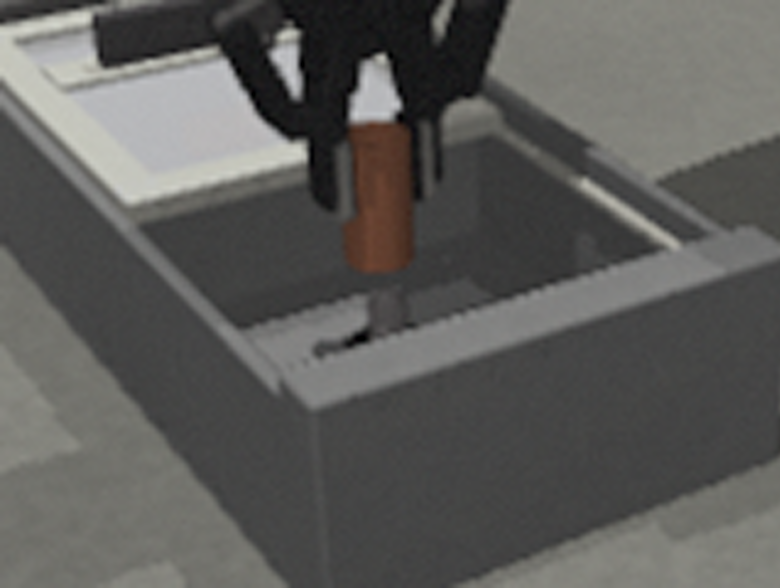

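The coupling (rim (320,292)) hangs upright over the post (317,208), aligned to ~1 mm; the side view agrees. Lowering slowly.

{"op": "jog_arm", "data": {"deltas": [[0, -0.1, 0.7, 0, 0.7], [0, -0.1, 1.3, 0, 0.7], [0, -0.1, 1.8, 0, 0.7], [0, -0.1, 2.3, 0, 0.7], [0, -0.1, 2.8, 0, 0.7], [0, -0.1, 3.2, 0, 0.7], [0, -0.1, 3.6, 0, 0.7], [0, -0.1, 3.8, 0, 0.7]]}}

```text
time: 5.72
tcp_pos: [0.531, -0.0482, 0.0457]
tcp_rot: [0.735, 0.678, -0.0, -0.0]
wrist_force: [0.6, -0.6, -1.1]
grip_width: 0.0308
```

{"op": "jog_arm", "data": {"deltas": [[0, 0, 0.2, 0, 0.7], [0, 0, 0.4, 0, 0.7], [0, 0, 0.6, 0, 0.7], [0, 0, 0.6, 0, 0.7]]}}

```text
time: 6.05
tcp_pos: [0.5312, -0.0482, 0.0402]
tcp_rot: [0.735, 0.678, -0.0, -0.0]
wrist_force: [0.4, 0.1, -1.2]
grip_width: 0.0311
```

{"op": "jog_arm", "data": {"deltas": [[0, 0, 0.1, 0, 0.7], [0, 0, 0.2, 0, 0.7], [0, 0, 0.2, 0, 0.7]]}}

```text
time: 6.3
tcp_pos: [0.5315, -0.0482, 0.0398]
tcp_rot: [0.735, 0.678, 0.0, 0.0]
wrist_force: [-2.7, -0.5, 6.6]
grip_width: 0.0313
```

{"op": "jog_arm", "data": {"deltas": [[0, 0, 0, 0, 0.5], [0, 0, 0, 0, 0.3], [0, 0, 0, 0, 0.1], [0, 0, 0, 0, 0], [0, 0, 0, 0, 0], [0, 0, 0, 0, 0], [0, 0, 0, 0, 0]]}}

```text
time: 6.88
tcp_pos: [0.5313, -0.0482, 0.0384]
tcp_rot: [0.735, 0.678, -0.0, -0.0]
wrist_force: [0.1, 0.8, 0.2]
grip_width: 0.0854
```

{"op": "jog_arm", "data": {"deltas": [[0, 0, -2, 0, 0], [0, 0, -5, 0, 0], [0, 0, -8.5, 0, 0], [0, 0, -12, 0, 0], [0, 0, -15, 0, 0], [-3, 0, -17, 0, 0.2], [-6, 0, -17.5, 0.5, 0.3], [-9, 0, -17.5, 0.5, 0.4]]}}

```text
time: 7.55
tcp_pos: [0.5257, -0.1388, 0.2165]
tcp_rot: [0.737, 0.676, 0.002, 0.002]
wrist_force: [0.5, -0.0, -0.4]
grip_width: 0.0522
```

{"op": "jog_arm", "data": {"deltas": [[-3, 0, 0, 0, 0.6], [-6, 0, 0, 0, 0.8], [-9, 0, 0, 0, 1], [-12, 0, 0, 0, 1], [-14.5, 0, 0, 0, 1], [-14.5, -0.2, 0, 0, 1], [-14.5, -0.2, 0, 0, 1], [-14.5, -0.2, 0, 0, 1]]}}

```text
time: 8.22
tcp_pos: [0.509, -0.2819, 0.2132]
tcp_rot: [0.738, 0.675, 0.0, -0.0]
wrist_force: [0.1, 0.3, 0.2]
grip_width: 0.0002
```

```bash
python3 look.py w4 .514 -.247 .112 .126 .06; python3 - <<'E'
from h import *
W=np.load("w4.npy").reshape(-1,3)
P=W[(np.hypot(W[:,0]-.514,W[:,1]+.247)<.06)&(W[:,2]>.112)&(W[:,2]<.126)].astype(np.float32); print("handle",cv2.minAreaRect(P[:,:2].copy()))
P=W[(np.hypot(W[:,0]-.531,W[:,1]+.048)<.03)&(W[:,2]>.05)&(W[:,2]<.085)]; print("coup",len(P),P[:,2].max() if len(P) else 0)
p,d=capture("top"); T=world("top",d).reshape(-1,3)
C=T[(np.hypot(T[:,0]-.531,T[:,1]+.048)<.03)&(T[:,2]>.062)&(T[:,2]<.09)]; print("coup top",len(C),C.mean(0),C[:,2].max(),cv2.minEnclosingCircle(C[:,:2].astype(np.float32)))
cv2.imwrite("pics/t4.png",cv2.resize(p[140:290,330:600],None,fx=2.8,fy=2.8,interpolation=2))
E
```

```text
t 8.2167 tcp [ 0.509  -0.2819  0.2132] yang -5.1 tilt [ 7.e-04 -6.e-04 -1.e+00] F [0.12 0.3  0.19]
1962 mean [ 0.5169 -0.2477  0.1198] circ 0.5171 -0.2485 0.05 ext [0.0999 0.0188 0.0108]
delta tool cm [3.39 0.51 0.  ]
handle ((0.5171666741371155, -0.24845555424690247), (0.012402866967022419, 0.09979868680238724), 85.13584899902344)
coup 0 0
coup top 117 [ 0.52877823 -0.04803736  0.07145939] 0.07669538016924543 ((0.5293688774108887, -0.0485481321811676), 0.016024820506572723)
```

View pics/w4.png

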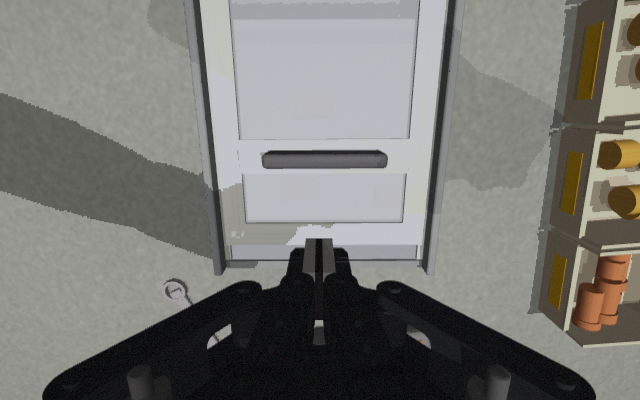

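The wrist view shows the handle (325,160) ahead of the closed fingers (318,240), clear between. Coupling top measured at z≈0.074, centred: seated. Lowering behind the handle and measuring the door edge gap.

{"op": "jog_arm", "data": {"deltas": [[0, 0.4, 2, 0, 1], [0, 0.4, 5, 0, 1], [0, 0.4, 8, 0, 1], [0, 0.4, 10, 0, 1], [0, 0.4, 10.8, 0, 1], [0, 0.4, 11.1, 0, 1], [0, 0.4, 11.1, 0, 1]]}}

```text
time: 8.9
tcp_pos: [0.5136, -0.2819, 0.1026]
tcp_rot: [0.737, 0.675, -0.0, -0.0]
wrist_force: [0.5, -1.2, -0.1]
grip_width: -0.0
```

```bash
python3 - <<'E'
from h import *
W=np.load("top0.npy"); u=np.array([.0875,.9962])
for v in(190,195,230,240,245):
    L=W[v,400:470]; k=[i for i in range(70) if L[i,2]>.075]; 
    print(v,[(400+i,(L[i,:2]@u).round(4),L[i,2].round(3)) for i in k[:2]])
J=W[160:255,340:375].reshape(-1,3); J=J[J[:,2]>.098]; s=J[:,:2]@u; print("jamb s",np.percentile(s,[1,50,99]))
print("handle s",np.array([.5155,-.2476])@u, "tcp s",observe()["tcp_pos"][:2]@u,observe()["wrist_force"])
S=W[150:270,350:380].reshape(-1,3); S=S[(S[:,2]>.05)&(S[:,2]<.098)]; s=S[:,:2]@u; print(len(S),np.percentile(s,[0,1,5,50]), S[np.argsort(s)[:400:40]].round(3))
E
```

```text
190 [(449, np.float64(-0.052), np.float64(0.085)), (450, np.float64(-0.0521), np.float64(0.092))]
195 [(449, np.float64(-0.0517), np.float64(0.087)), (450, np.float64(-0.0538), np.float64(0.086))]
230 [(448, np.float64(-0.0526), np.float64(0.082)), (449, np.float64(-0.0525), np.float64(0.09))]
240 [(448, np.float64(-0.0523), np.float64(0.085)), (449, np.float64(-0.0526), np.float64(0.092))]
245 [(447, np.float64(-0.052), np.float64(0.081)), (448, np.float64(-0.0517), np.float64(0.089))]
jamb s [0.12772498 0.14277308 0.15769741]
handle s -0.20155287 tcp s -0.23584451708483703 [ 0.54734092 -1.21419464 -0.06203163]
705 [0.07585412 0.07904445 0.08534411 0.12073265] [[0.43  0.038 0.071]
 [0.439 0.049 0.094]
 [0.442 0.053 0.083]
 [0.639 0.04  0.083]
 [0.439 0.062 0.094]
 [0.634 0.05  0.078]
 [0.641 0.053 0.076]
 [0.641 0.057 0.078]
 [0.636 0.063 0.073]
 [0.575 0.071 0.093]]
```

{"op": "jog_arm", "data": {"deltas": [[0.4, 0, 0, 0, 1], [0.8, 0, 0, 0, 1], [1.1, 0, 0, 0, 1], [1.3, 0, 0, 0, 1], [1.5, 0, 0, 0, 1], [1.7, 0, 0, 0, 1], [1.9, 0, 0, 0, 1], [2.1, 0, 0, 0, 1]]}}

```text
time: 9.57
tcp_pos: [0.5152, -0.2637, 0.103]
tcp_rot: [0.738, 0.675, -0.002, 0.002]
wrist_force: [-1.6, -6.9, 0.8]
grip_width: -0.0002
```

{"op": "jog_arm", "data": {"deltas": [[0.2, 0, 0, 0, 1], [0.5, 0, 0, 0, 1], [0.9, 0, 0, 0, 1], [1.3, 0, 0, 0, 1], [1.7, 0, 0, 0, 1], [2.1, 0, 0, 0, 1], [2.5, 0, 0, 0, 1], [2.9, 0, 0, 0, 1]]}}

```text
time: 10.23
tcp_pos: [0.5176, -0.2351, 0.103]
tcp_rot: [0.738, 0.674, -0.002, 0.002]
wrist_force: [-1.4, -5.7, 0.4]
grip_width: -0.0002
```

{"op": "jog_arm", "data": {"deltas": [[0.5, 0, 0, 0, 1], [1.0, 0, 0, 0, 1], [1.5, 0, 0, 0, 1], [2.0, 0, 0, 0, 1], [2.5, 0, 0, 0, 1], [3.0, 0, 0, 0, 1], [3.5, 0, 0, 0, 1], [4.0, 0, 0, 0, 1]]}}

```text
time: 10.9
tcp_pos: [0.521, -0.1951, 0.103]
tcp_rot: [0.738, 0.674, -0.002, 0.002]
wrist_force: [-2.4, -5.8, 1.7]
grip_width: -0.0001
```

{"op": "jog_arm", "data": {"deltas": [[0.5, 0, 0, 0, 1], [1.0, 0, 0, 0, 1], [1.5, 0, 0, 0, 1], [2.0, 0, 0, 0, 1], [2.5, 0, 0, 0, 1], [3.0, 0, 0, 0, 1], [3.5, 0, 0, 0, 1], [4.0, 0, 0, 0, 1]]}}

```text
time: 11.57
tcp_pos: [0.5244, -0.1552, 0.103]
tcp_rot: [0.738, 0.674, -0.002, 0.002]
wrist_force: [-1.7, -5.0, 1.4]
grip_width: 0.0001
```

{"op": "jog_arm", "data": {"deltas": [[0.5, 0, 0, 0, 1], [0.9, 0, 0, 0, 1], [1.2, 0, 0, 0, 1], [1.5, 0, 0, 0, 1], [1.8, 0, 0, 0, 1], [2.1, 0, 0, 0, 1], [2.3, 0, 0, 0, 1], [2.4, 0, 0, 0, 1]]}}

```text
time: 12.23
tcp_pos: [0.5265, -0.131, 0.103]
tcp_rot: [0.738, 0.675, -0.002, 0.001]
wrist_force: [-1.3, -5.3, 1.9]
grip_width: 0.0001
```

{"op": "jog_arm", "data": {"deltas": [[0.2, 0, 0, 0, 1], [0.4, 0, 0, 0, 1], [0.6, 0, 0, 0, 1], [0.8, 0, 0, 0, 1], [0.9, 0, 0, 0, 1], [1.0, 0, 0, 0, 1]]}}

```text
time: 12.73
tcp_pos: [0.5273, -0.1213, 0.103]
tcp_rot: [0.738, 0.674, -0.002, 0.001]
wrist_force: [-3.4, -5.3, 2.5]
grip_width: -0.0001
```

```bash
python3 - <<'E'
from h import *
u=np.array([.0875,.9962])
for n in("w2","top0"):
    W=np.load(n+".npy").reshape(-1,3); s=W[:,:2]@u; x=W[:,0]
    m=(x>.47)&(x<.6)&(s>.09)&(s<.165)
    for a in np.arange(.04,.112,.006):
        q=s[m&(W[:,2]>=a)&(W[:,2]<a+.006)]; 
        if len(q)>5: print(n,a.round(3),len(q),np.percentile(q,[2,25,50,98]).round(4))
E
```

```text
w2 0.076 118 [0.1198 0.1199 0.12   0.1203]
w2 0.082 180 [0.1197 0.1199 0.12   0.1202]
w2 0.088 1120 [0.1198 0.1206 0.1218 0.1241]
w2 0.094 1032 [0.1238 0.1247 0.1257 0.1275]
w2 0.1 7975 [0.1275 0.1342 0.1418 0.156 ]
w2 0.106 127 [0.13   0.1365 0.1418 0.1535]
top0 0.04 7 [0.1576 0.1576 0.1576 0.1578]
top0 0.046 9 [0.1575 0.1576 0.1576 0.1578]
top0 0.058 12 [0.1575 0.1575 0.1576 0.1578]
top0 0.064 8 [0.1574 0.1576 0.1576 0.1578]
top0 0.07 6 [0.1575 0.1576 0.1576 0.1577]
top0 0.076 7 [0.1576 0.1576 0.1576 0.1579]
top0 0.082 10 [0.1203 0.1305 0.1576 0.1578]
top0 0.088 133 [0.1205 0.1214 0.1226 0.1577]
top0 0.094 125 [0.122  0.1251 0.1261 0.1577]
top0 0.1 965 [0.1284 0.1355 0.143  0.157 ]
top0 0.106 70 [0.1294 0.134  0.1403 0.1542]
```

Depth views put the seal face at s≈0.120 (8 mm proud), to be confirmed by feel. Measuring the remaining gap in the same wrist view.

```bash
python3 look.py w5 .527 -.12 .2 .21 .01; python3 - <<'E'
from h import *
u=np.array([.0875,.9962]); W=np.load("w5.npy"); im=cv2.imread("pics/w5.png")
P=W.reshape(-1,3); s=P[:,:2]@u
for lo,hi in((.47,.5),(.5,.56),(.56,.59)):
    m=(P[:,0]>lo)&(P[:,0]<hi)
    q=s[m&(P[:,2]>.083)&(P[:,2]<.097)]; h,e=np.histogram(q,np.arange(.06,.14,.002)); print(lo,dict(zip(e.round(3).tolist(),h.tolist())))
p,d=capture("top"); T=world("top",d).reshape(-1,3); s=T[:,:2]@u
q=s[(T[:,0]>.47)&(T[:,0]<.6)&(T[:,2]>.083)&(T[:,2]<.097)]; h,e=np.histogram(q,np.arange(.06,.14,.002)); print("top",dict(zip(e.round(3).tolist(),h.tolist())))
E
```

```text
t 12.7333 tcp [ 0.5273 -0.1213  0.103 ] yang -5.18 tilt [-4.4e-03 -2.0e-04 -1.0e+00] F [-3.39 -5.26  2.48]
0.47 {0.06: 0, 0.062: 0, 0.064: 0, 0.066: 0, 0.068: 0, 0.07: 0, 0.072: 0, 0.074: 0, 0.076: 0, 0.078: 0, 0.08: 0, 0.082: 0, 0.084: 0, 0.086: 0, 0.088: 0, 0.09: 0, 0.092: 0, 0.094: 0, 0.096: 0, 0.098: 0, 0.1: 0, 0.102: 0, 0.104: 0, 0.106: 0, 0.108: 0, 0.11: 0, 0.112: 0, 0.114: 0, 0.116: 0, 0.118: 0, 0.12: 0, 0.122: 0, 0.124: 0, 0.126: 0, 0.128: 0, 0.13: 0, 0.132: 0, 0.134: 0, 0.136: 0, 0.138: 0}
0.5 {0.06: 0, 0.062: 0, 0.064: 0, 0.066: 0, 0.068: 0, 0.07: 0, 0.072: 0, 0.074: 0, 0.076: 0, 0.078: 0, 0.08: 0, 0.082: 0, 0.084: 0, 0.086: 0, 0.088: 0, 0.09: 0, 0.092: 0, 0.094: 0, 0.096: 0, 0.098: 0, 0.1: 0, 0.102: 0, 0.104: 0, 0.106: 0, 0.108: 0, 0.11: 0, 0.112: 0, 0.114: 0, 0.116: 0, 0.118: 0, 0.12: 0, 0.122: 0, 0.124: 0, 0.126: 0, 0.128: 0, 0.13: 0, 0.132: 0, 0.134: 0, 0.136: 0, 0.138: 0}
0.56 {0.06: 0, 0.062: 0, 0.064: 0, 0.066: 0, 0.068: 0, 0.07: 0, 0.072: 0, 0.074: 0, 0.076: 0, 0.078: 0, 0.08: 0, 0.082: 0, 0.084: 0, 0.086: 0, 0.088: 0, 0.09: 0, 0.092: 0, 0.094: 0, 0.096: 0, 0.098: 0, 0.1: 0, 0.102: 0, 0.104: 0, 0.106: 0, 0.108: 0, 0.11: 0, 0.112: 0, 0.114: 0, 0.116: 0, 0.118: 0, 0.12: 0, 0.122: 0, 0.124: 0, 0.126: 0, 0.128: 0, 0.13: 0, 0.132: 0, 0.134: 0, 0.136: 0, 0.138: 0}
top {0.06: 70, 0.062: 65, 0.064: 68, 0.066: 67, 0.068: 69, 0.07: 57, 0.072: 65, 0.074: 75, 0.076: 60, 0.078: 72, 0.08: 71, 0.082: 61, 0.084: 68, 0.086: 74, 0.088: 63, 0.09: 63, 0.092: 67, 0.094: 0, 0.096: 0, 0.098: 0, 0.1: 0, 0.102: 0, 0.104: 0, 0.106: 0, 0.108: 0, 0.11: 0, 0.112: 0, 0.114: 0, 0.116: 0, 0.118: 0, 0.12: 55, 0.122: 68, 0.124: 47, 0.126: 27, 0.128: 0, 0.13: 0, 0.132: 0, 0.134: 0, 0.136: 0, 0.138: 0}
```

View pics/w5.png

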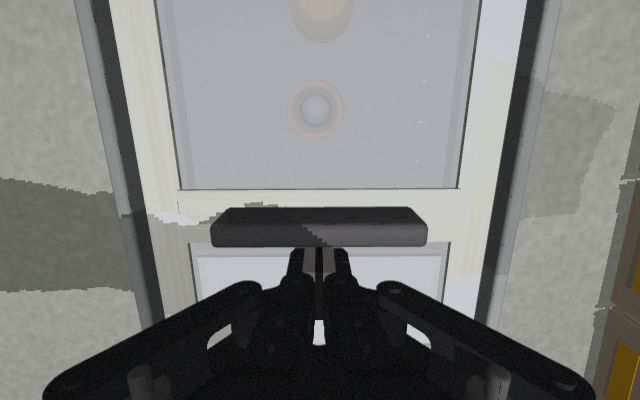

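The view shows the fingers on the handle (318,228), and the coupling through the pane, upright over the post (315,108). Top depth: door edge at s=0.0935, seal at 0.120, so ~26 mm gap. I'll cover 20 mm, then feel.

{"op": "jog_arm", "data": {"deltas": [[0.3, 0, 0, 0, 1], [0.6, 0, 0, 0, 1], [0.9, 0, 0, 0, 1], [1.2, 0, 0, 0, 1], [1.5, 0, 0, 0, 1], [1.7, 0, 0, 0, 1], [1.9, 0, 0, 0, 1], [2.0, 0, 0, 0, 1]]}}

```text
time: 13.5
tcp_pos: [0.529, -0.1012, 0.103]
tcp_rot: [0.738, 0.674, -0.002, 0.001]
wrist_force: [-3.2, -6.3, 2.2]
grip_width: 0.0
```

{"op": "jog_arm", "data": {"deltas": [[0.05, 0, 0, 0, 1], [0.1, 0, 0, 0, 1], [0.15, 0, 0, 0, 1], [0.2, 0, 0, 0, 1], [0.2, 0, 0, 0, 1]]}}

```text
time: 13.92
tcp_pos: [0.5292, -0.0993, 0.1029]
tcp_rot: [0.738, 0.674, -0.002, 0.001]
wrist_force: [-1.9, -4.7, 2.3]
grip_width: -0.0004
```

{"op": "jog_arm", "data": {"deltas": [[0.05, 0, 0, 0, 1], [0.1, 0, 0, 0, 1], [0.15, 0, 0, 0, 1], [0.2, 0, 0, 0, 1], [0.2, 0, 0, 0, 1]]}}

```text
time: 14.33
tcp_pos: [0.5294, -0.0973, 0.103]
tcp_rot: [0.738, 0.674, -0.002, 0.001]
wrist_force: [-2.7, -6.0, 3.5]
grip_width: 0.0
```

{"op": "jog_arm", "data": {"deltas": [[0.05, 0, 0, 0, 1], [0.1, 0, 0, 0, 1], [0.15, 0, 0, 0, 1], [0.15, 0, 0, 0, 1], [0.15, 0, 0, 0, 1]]}}

```text
time: 14.75
tcp_pos: [0.5295, -0.0958, 0.1029]
tcp_rot: [0.738, 0.674, -0.002, 0.001]
wrist_force: [-2.4, -5.4, 3.0]
grip_width: -0.0001
```

{"op": "jog_arm", "data": {"deltas": [[0.05, 0, 0, 0, 1], [0.1, 0, 0, 0, 1], [0.1, 0, 0, 0, 1], [0.1, 0, 0, 0, 1]]}}

```text
time: 15.08
tcp_pos: [0.5296, -0.0948, 0.103]
tcp_rot: [0.738, 0.674, -0.002, 0.001]
wrist_force: [-2.1, -5.9, 2.9]
grip_width: 0.0
```

{"op": "jog_arm", "data": {"deltas": [[0.05, 0, 0, 0, 1], [0.1, 0, 0, 0, 1], [0.1, 0, 0, 0, 1], [0.1, 0, 0, 0, 1]]}}

```text
time: 15.42
tcp_pos: [0.5297, -0.0938, 0.103]
tcp_rot: [0.738, 0.674, -0.002, 0.001]
wrist_force: [-2.2, -5.4, 3.0]
grip_width: -0.0
```

{"op": "jog_arm", "data": {"deltas": [[0.05, 0, 0, 0, 1], [0.1, 0, 0, 0, 1], [0.1, 0, 0, 0, 1], [0.1, 0, 0, 0, 1]]}}

```text
time: 15.75
tcp_pos: [0.5297, -0.0934, 0.103]
tcp_rot: [0.738, 0.674, -0.002, 0.002]
wrist_force: [-1.5, -6.7, 2.7]
grip_width: 0.0002
```

{"op": "jog_arm", "data": {"deltas": [[0.03, 0, 0, 0, 1], [0.05, 0, 0, 0, 1], [0.05, 0, 0, 0, 1], [0.05, 0, 0, 0, 1]]}}

```text
time: 16.08
tcp_pos: [0.5297, -0.0933, 0.103]
tcp_rot: [0.739, 0.674, -0.002, 0.002]
wrist_force: [-2.5, -8.2, 2.2]
grip_width: -0.0001
```

Force rises while motion stalls: the seal is felt. Pressing a little more.

{"op": "jog_arm", "data": {"deltas": [[0.05, 0, 0, 0, 1], [0.1, 0, 0, 0, 1], [0.1, 0, 0, 0, 1], [0.1, 0, 0, 0, 1]]}}

```text
time: 16.42
tcp_pos: [0.5297, -0.0929, 0.103]
tcp_rot: [0.739, 0.674, -0.003, 0.002]
wrist_force: [-2.9, -9.5, 2.5]
grip_width: 0.0001
```

{"op": "jog_arm", "data": {"deltas": [[0.05, 0, 0, 0, 1], [0.1, 0, 0, 0, 1], [0.1, 0, 0, 0, 1], [0.1, 0, 0, 0, 1]]}}

```text
time: 16.75
tcp_pos: [0.5297, -0.0926, 0.103]
tcp_rot: [0.739, 0.674, -0.003, 0.003]
wrist_force: [-3.2, -11.2, 3.4]
grip_width: 0.0001
```

About 5 N on the seal over the ~6 N drag. Backing off straight, then up.

{"op": "jog_arm", "data": {"deltas": [[-0.2, 0, 0, 0, 1], [-0.6, 0, 0, 0, 1], [-1.5, 0, 0, 0, 1], [-2.5, 0, 0, 0, 1], [-2.5, 0, -2, 0, 1], [-2.5, 0, -5, 0, 1], [-2.5, 0, -8, 0, 1], [-2.5, 0, -10, 0, 1]]}}

```text
time: 17.42
tcp_pos: [0.5291, -0.114, 0.2051]
tcp_rot: [0.738, 0.675, 0.001, 0.001]
wrist_force: [0.3, 1.4, 0.4]
grip_width: 0.0003
```

{"op": "jog_arm", "data": {"deltas": [[-2, 0, 0, 0, 1], [-4, 0, 0, 0, 1], [-6, 0, 0, 0, 1], [-6, 0, 0, 0, 1], [-6, 0, 0, 0, 1]]}}

```text
time: 17.83
tcp_pos: [0.5227, -0.1741, 0.2022]
tcp_rot: [0.739, 0.674, 0.0, -0.0]
wrist_force: [0.2, -0.3, 1.2]
grip_width: -0.0002
```

```bash
python3 look.py w6 .53 -.076 .11 .127 .06; python3 - <<'E'
from h import *
u=np.array([.0875,.9962])
p,d=capture("top"); T=world("top",d).reshape(-1,3); s=T[:,:2]@u
q=s[(T[:,0]>.47)&(T[:,0]<.6)&(T[:,2]>.083)&(T[:,2]<.096)]; h,e=np.histogram(q,np.arange(.1,.132,.002)); print("top",dict(zip(e.round(3).tolist(),h.tolist())))
W=np.load("w6.npy").reshape(-1,3); s=W[:,:2]@u; m=(W[:,0]>.47)&(W[:,0]<.6)&(W[:,2]>.075)&(W[:,2]<.096)
print("wrist",np.histogram(s[m],np.arange(.1,.132,.002))[0])
a=cv2.imread("pics/w6.png"); cv2.imwrite("pics/f6.png",np.vstack([a[:,:],cv2.resize(p[140:290,310:600],(640,200))])[:600])
E
```

```text
t 17.8333 tcp [ 0.5227 -0.1741  0.2022] yang -5.21 tilt [ 5.e-04 -3.e-04 -1.e+00] F [ 0.18 -0.32  1.19]
2758 mean [ 0.5318 -0.0764  0.1197] circ 0.5315 -0.0777 0.0502 ext [0.0999 0.0194 0.0127]
delta tool cm [ 9.68 -0.    0.01]
top {0.1: 72, 0.102: 72, 0.104: 69, 0.106: 69, 0.108: 68, 0.11: 69, 0.112: 67, 0.114: 74, 0.116: 62, 0.118: 74, 0.12: 63, 0.122: 67, 0.124: 36, 0.126: 21, 0.128: 0}
wrist [0 0 0 0 0 0 0 0 0 0 0 0 0 0 0]
```

View pics/f6.png

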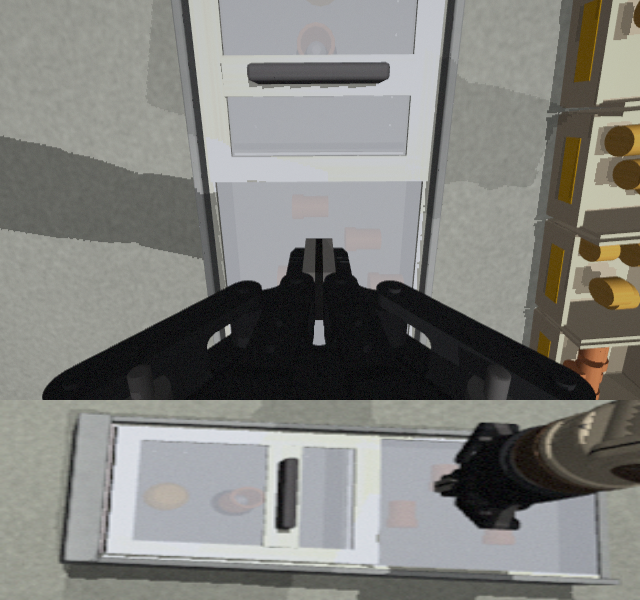

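The door sits against the seal with no gap at the jamb (110,490). The handle is at (318,72), the coupling shows through the pane under it, and the arm is clear. Handing in.

```bash
python3 -c "
from rig import job_done; print(job_done())"
```

```text
the job is handed in; nothing more can be done
None
```

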